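# Eject a hard drive from its dock and store it in the drive stand

### The arm

A 6-joint arm with a two-finger parallel gripper is mounted at the origin on the work surface. World frame = base frame: x ahead of the robot, y to its left, z up, the work surface at z = 0. Lengths are in mm, angles in rad, forces in N, time in s.
With the tool pointing down it reaches from about 350 to 975 mm from the base axis. Payload 7.1 kg.
Tool frame: the origin (TCP) lies at the very end of the fingers, on their centre line; the grasp point (between the pads) lies arm.grip_depth behind it (arm.grip_depth is the distance from the TCP to the grasp point, in mm); z points along the fingers, y is the direction in which the jaws open and shut (so a half turn about z gives the same grasp; the last joint's range is limited). The gripper opens to 88 mm and grips with 3 to 60 N. Pads are 20 mm wide; open, the fingers measure 115 mm over their backs; the gripper's body (75 mm by 178 mm) begins 61 mm behind the grasp point.
Start: joints at [-0.019, 0.423, 1.63, -0, 1.089, -0.019], TCP at [624.984, 0.026, 222.675] pointing down, gripper open.
Joint ranges: [-3, 3], [-0.9, 2.11], [0.09, 2.58], [-1.31, 4.45], [0.11, 2.69], [-2.54, 2.54]. Speed limits (rad/s): [2.39, 2.39, 3.01, 3.14, 3.14, 3.14].

### API

Orientations are given as a unit quaternion [x, y, z, w].
In Python, from workcell import observe, grab_frame, camera_params, workorder, spotter, arm gives the robot as it stands.
- The arm moves only by the tool drive_tool, never from a script. Its argument "steps" is a list of rows, each a list of 2 entries, a list of its own where there are three numbers: the shift along the tool's x, y, z in cm, then the turn about the tool's z in rad. A call has 1 to 8 rows; each row is the pose to reach, as a shift and turn from the pose commanded when the call began, along the tool's axes at that moment; what a row does not reach only later rows make up. A row lasts 1/8 s, in which the tool goes at most 62.5 mm and 10.7 degrees, less where a joint would pass 70% of its speed; a pose out of reach is approached as far as the arm can. A call with a gripper value outside its range is refused whole. "gripper" is the finger opening in cm, from 0 to 8.78, set as the call begins (left out, the last holds). The fingers move at their own pace and stop on an object; "force" is the grip in N (left out, the last holds). Time passes only in rows, so rows that repeat a pose let the fingers close. It gives the time, the measured TCP pose, the force and the opening at its end, in the units of the state.
- observe(): the state, without advancing time (a new reading comes with each control period).
- grab_frame(name): name is "scene" or "side" or "wrist"; returns the picture (400x640x3 uint8, red, green, blue); there is no depth.
- camera_params(name): a dict with "K" (3x3 intrinsics, pixels), "position" and "orientation" of the camera in the world; the wrist camera has in their place "hand_eye" (4x4, takes a point from camera to tool coordinates, whose origin is the TCP and whose axes are the flange's). Camera axes: x right, y down, z forward; pixel columns grow to the right and rows downward; lengths in mm; the calibration is good to about 2 mm. A picture is of the moment at which its call begins: read the wrist's pose just before it. camera_params takes no time and is no camera call.
- workorder.finish_job(): hands the job in, once; it reports no verdict.
Trained networks look in the newest picture that a camera, given by its name, has taken for a name from the list of things; names that differ only in an ending like _2 or _b are one class to them, and where a whole thing is asked for, a point or a joint stands for the part that bears it (a point fixed in the world has none). Each returns a list of dicts, best first, with "conf" (0 to 1); they miss things now and then, are a little off and sometimes report something else, mostly with a low value. They report only what shows in the picture. A call takes as long as a camera call. They do not tell look-alikes from the thing itself.
- spotter.find_in(query, camera): "box" ([left, top, right, bottom] in pixels, round what is visible of it).
The state is a dict: "clock": time; "joints": joint angles; "joint_velocities": joint speeds; "joint_torque": joint torques, N m; "position": TCP position; "orientation": TCP orientation; "force": force on the tool from outside, world axes, zero at the start; "ft_torque": the same for the moment, N m; "finger_gap": opening from 0.0 (shut) to 1.0 (fully open).
Only numpy, scipy, OpenCV 4.12 (cv2) and the standard library are available. Lean on these libraries where they do the work, as an engineer would, in place of code of your own. Each camera call takes 0.05 s, during which the arm holds its last target. There are 200 camera calls.

### The job

The copy is finished: unplug the hard drive by pressing the dock's orange eject lever gently all the way down until the drive pops up, never gripping or pulling the drive while it is still plugged in. Then lift the popped-up drive out, stand it upright and fully home in the empty slot of the blue drive stand, and let go. Be gentle with lever, drive and stand, and leave the other drive, the padlock, the tape measure and the knife where they are.

Things in the scene. Friction and masses are not known exactly. Their poses are not given: they have to be found in the camera images.
- dock: Black hard-drive dock, fixed to the table, 147 mm deep (x -82 to +65), 134 mm wide (y); origin at table level, z up; its front, with the orange lever, looks to its own -x. The main part (x -30 to 65) is 62 mm high, the apron in front of it 16 mm. The slot in its top is 27.5 mm (x) by 105.6 mm (y), 34 mm deep.
- lever_tab (a point): Nominal centre of the top face of the orange lever tab at rest, 62 mm in front of the dock's origin, 46 mm above the table; axes as the dock. Tab 28 mm (x) by 40 mm (y), 8 mm thick. The lever is bent from use: the tab's real top lies up to 6 mm above or below this point, and its stop with it, so find it by touch. The plugged-in drive's front face is 79 mm behind this point (+x of the dock).
- lever_pivot (a point): Hidden pivot of the eject lever, 10 mm in front of the dock's origin, 31 mm up; axes as the dock. Tab pressed straight down: the inner end tips up and lifts the drive off its connector. It takes 6 to 13 N; after 11 mm a hard stop, felt as a steep rise of force. The drive snaps free only in the last 2 mm; over 20 N the tab may break. Let go, the lever springs back and the drive stays up.
- dock_seat (a point): Centre of the seat at the bottom of the dock's slot, 28 mm above the table, where the underside of the plugged-in drive rests; axes as the dock.
- drive_center (a point): Centre of the hard drive to be moved: a silver metal block with a white label, 26.1 mm thick (x), 101.6 mm wide (y), 147 mm tall (z, up), 0.34 to 0.52 kg. Plugged in, its centre is 73.5 mm above dock_seat; popped up it stands 7 mm (6 to 8) higher. About 3 to 5 N of spring clip friction hold it while plugged in. Grip it across its thickness (x) near the top.
- stand: Blue plastic drive stand, fixed to the table, 150 mm (x) by 136 mm (y), 45 mm high, origin at table level. Two upright slots, each 29 mm (x) by 105.5 mm (y) and 36 mm deep with 4 mm chamfers at the mouth, centred at x = -35 mm (empty) and x = +35 mm (holds another drive).
- stand_slot (a point): Centre of the floor of the stand's empty slot, 9 mm above the table; axes as the stand. The drive is home when its centre is 73.5 mm above this point. Either of its faces may look to the front.
- stored_drive_center (a point): Centre of the other drive, same size, standing in the stand's other slot; its top is 156 mm above the table. Leave it.
- padlock_center (a point): Centre of a yellow padlock lying flat, 85 x 50 x 26 mm. Leave it.
- tape_center (a point): Centre of a black tape measure with red sides and a yellow lock, 66 x 40 x 66 mm. Leave it.
- knife_center (a point): Centre of a closed red snap-off knife, 145 x 26 x 20 mm. Leave it.
There are look-alikes about, which are no part of the job. Of the things shaped like the stand, the blue one is meant. What is shaped like the part that bears drive_center but green is not meant.

How it is judged (in metres and radians):
On the way, in this order (a step that is already met when the one before it is completed fails the run):
1. the drive has been popped up off its connector by the lever (6.4 to 14 mm above its seat, still in the slot, no finger on it) (z of drive_center in the frame of dock_seat between 0.0799 and 0.0875 m and horizontal distance between drive_center and dock_seat below 0.008 m and contact force between the fingers and drive below 0.2 N), for 0.2 s.
2. the drive has been lifted clear of the dock (z of drive_center in the frame of dock_seat above 0.11 m), for 0.1 s.
At the end, for the whole second after the job is handed in: The drive stands upright (within 0.08 rad) in the stand's empty slot, its underside within 3 mm of the slot's floor and its centre within 8 mm of the slot's centre sideways, at rest and released (z of drive_center in the frame of stand_slot between 0.07 and 0.0765 m and horizontal distance between drive_center and stand_slot below 0.008 m and angle between drive_center's own z axis and vertical below 0.08 rad and linear speed of drive below 0.02 m/s and contact force between the fingers and drive below 0.1 N); the robot touches nothing.
It fails at once if lever or dock pushed with more than 20 N (contact force between the fingers and dock above 20 N).
It fails at once if the drive gripped or pushed (over 3 N) while still plugged in (z of drive_center in the frame of dock_seat below 0.0775 m and horizontal distance between drive_center and dock_seat below 0.008 m and contact force between the fingers and drive above 3 N).
It fails at once if the drive pressed or knocked on the stand with more than 40 N (contact force between drive and stand above 40 N).
It fails at once if the drive tipped over (more than 0.5 rad) (angle between drive_center's own z axis and vertical above 0.5 rad).
It fails at once if the other drive, padlock, tape measure or knife moved by more than 15 mm (distance of any of stored_drive_center, padlock_center, tape_center, knife_center from where it was at the start of the episode above 0.015 m).
It also fails if it takes over 66 s, if anything falls off the work surface, if the arm or the gripper's body presses on something with over 40 N, if the wrist force passes 120 N, or if a joint passes its speed limit or range.

## Working session

There is one attempt and no reset: what is moved stays moved. The work goes in short steps, Python scripts to look and compute and a tool call to move; the robot and the scene stay as the last step left them, time stands still between calls to the robot, and variables do not carry over. Pictures are saved under pics/ and viewed, about 8 in all and at most 12, crops included, and the job is handed in when it is done.

Besides the shell and the picture viewer there is one more tool, called by a JSON object that holds its "api" and its "payload". drive_tool: Moves the arm, as the interface text tells. Its arguments: {"type":"object","properties":{"steps":{"type":"array","items":{"type":"array"}},"gripper":{"type":"number"},"force":{"type":"number"}},"required":["steps"]}

```bash
ls; mkdir -p pics; python3 - <<'E'
from workcell import observe, grab_frame, camera_params, workorder, spotter, arm
import cv2,numpy as np
print(arm.grip_depth, observe())
for c in ["scene","side","wrist"]:
    im=grab_frame(c); cv2.imwrite(f"pics/{c}0.png",im[:,:,::-1]); p=camera_params(c); print(c,p)
    for q in ["dock","lever_tab","drive_center","stand","stored_drive_center","padlock_center","tape_center","knife_center"]:
        print(q,[(np.round(d["box"]).astype(int).tolist(),round(d["conf"],2)) for d in spotter.find_in(q,c)])
E
```

```text
pics
18.700000000000003 {'clock': 0.0, 'joints': array([-1.89939244e-02,  4.23829255e-01,  1.63072160e+00,  3.63487966e-05,
        1.08858770e+00, -1.89963376e-02]), 'joint_velocities': array([-0.00100984, -0.00027531,  0.00088742, -0.00040451, -0.00040433,
        0.00032206]), 'joint_torque': array([ 1.28069914e-03, -5.44622147e+01, -2.73670936e+01,  6.42951974e-02,
        2.27214623e-02, -1.51321510e-04]), 'position': array([6.24426364e+02, 5.03868744e-02, 2.21896516e+02]), 'orientation': array([ 7.07111685e-01,  7.07101455e-01, -5.24483283e-04, -5.68004311e-04]), 'force': array([-0.32406266, -1.01003391,  0.66076011]), 'ft_torque': array([-0.02679371, -0.00786582, -0.01828041]), 'finger_gap': 1.000103291108421}
scene {'K': array([[411.95310514,   0.        , 318.79441116],
       [  0.        , 411.95310514, 199.24482784],
       [  0.        ,   0.        ,   1.        ]]), 'position': array([1343.81085639, -151.54919476,  748.79779207]), 'orientation': array([ 0.72701127,  0.54396591, -0.24566104, -0.33942062])}
dock [([186, 198, 243, 247], 0.95)]
lever_tab [([185, 201, 243, 
[... 1205 characters left out ...]
   ]]), 'hand_eye': array([[ 1.36679000e-03, -9.62486138e-01, -2.71327414e-01,
         7.45155437e+01],
       [ 9.99998902e-01,  1.16018246e-03,  9.21871346e-04,
         3.49464360e-01],
       [-5.72499085e-04, -2.71328377e-01,  9.62486667e-01,
        -1.62732691e+02],
       [ 0.00000000e+00,  0.00000000e+00,  0.00000000e+00,
         1.00000000e+00]])}
dock [([176, 253, 304, 398], 0.74)]
lever_tab [([177, 255, 303, 394], 0.89)]
drive_center [([337, 256, 465, 391], 0.74), ([224, 299, 284, 398], 0.67)]
stand [([94, 0, 274, 26], 0.81)]
stored_drive_center []
padlock_center [([175, 251, 302, 397], 0.38)]
tape_center [([280, 131, 340, 202], 0.96)]
knife_center [([391, 44, 535, 112], 0.77)]
```

```bash
python3 - <<'E'
import cv2,numpy as np
a=cv2.imread("pics/scene0.png")[130:310,160:500];b=cv2.imread("pics/side0.png")[100:360,215:445]
a=cv2.resize(a,(800,424),interpolation=cv2.INTER_CUBIC)
cv2.imwrite("pics/a.png",a);cv2.imwrite("pics/b.png",cv2.resize(b,None,fx=2.3,fy=2.3,interpolation=cv2.INTER_CUBIC))
E
```

```text
(no output)
```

View pics/a.png

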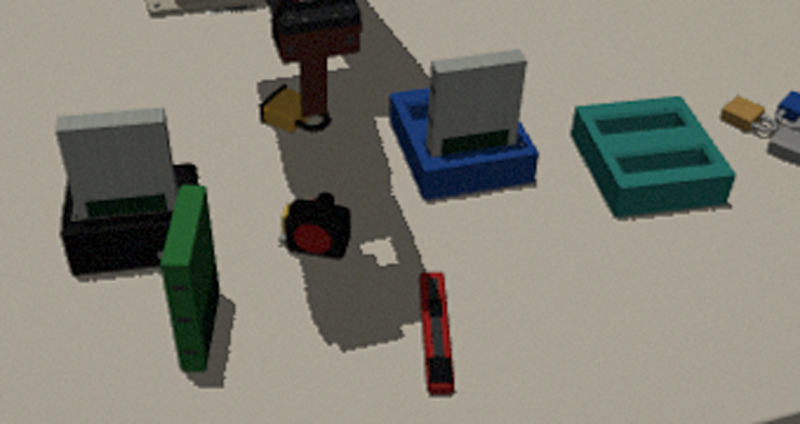

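View pics/b.png

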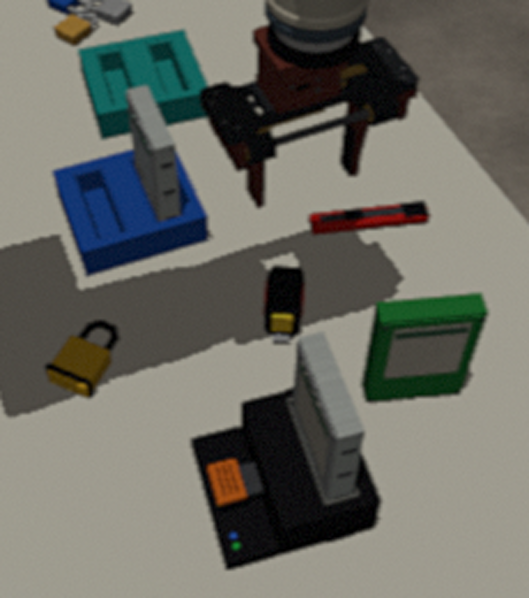

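View pics/wrist0.png

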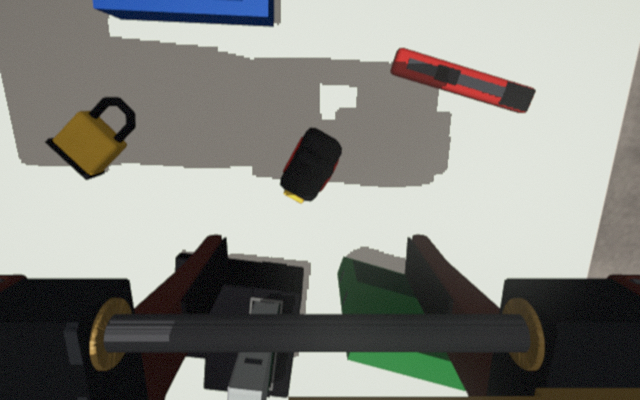

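Views 1–3: scene crop, side crop and wrist.
- **Drives:** silver in the dock (side px ~355,280), which is the one I want; green look-alike (402,250); silver in the blue stand (284,165), which is the stored one.
- **Stands:** blue (272,193), which I want; teal (278,138), a look-alike.
- **Lever:** orange tab at about (314,309) in the side view, facing the robot.

Next I fit the poses.

```bash
cat > h.py <<'E'
import numpy as np,cv2
from scipy.spatial.transform import Rotation as R
from scipy.optimize import least_squares,minimize
from workcell import observe, grab_frame, camera_params, workorder, spotter, arm
def extr(c,st=None):
    p=camera_params(c)
    if c!="wrist": return p["K"],R.from_quat(p["orientation"]).as_matrix(),np.array(p["position"])
    st=st or observe(); Rt=R.from_quat(st["orientation"]).as_matrix(); H=p["hand_eye"]
    return p["K"],Rt@H[:3,:3],Rt@H[:3,3]+st["position"]
def proj(P,e):
    K,Rc,t=e; q=(np.asarray(P,float)-t)@Rc@K.T; return q[:,:2]/q[:,2:]
def ray(uv,e,z):
    K,Rc,t=e; d=Rc@np.linalg.solve(K,[uv[0],uv[1],1]); return t+d*(z-t[2])/d[2]
def place(P,p):
    c,s=np.cos(p[2]),np.sin(p[2]); P=np.asarray(P,float)
    return np.c_[p[0]+c*P[:,0]-s*P[:,1],p[1]+s*P[:,0]+c*P[:,1],P[:,2]]
def box(x0,x1,y0,y1,z0,z1): return [[x,y,z] for x in(x0,x1) for y in(y0,y1) for z in(z0,z1)]
def hull(P,p,e,sh=(400,640)):
    m=np.zeros(sh,np.uint8); cv2.fillConvexPoly(m,cv2.convexHull((proj(place(P,p),e)*16).round().astype(np.int32)),1,shift=4); return m>0
E
python3 - <<'E'
from h import *
es,ed=extr("scene"),extr("side")
S=cv2.imread("pics/scene0.png").astype(int);D=cv2.imread("pics/side0.png").astype(int)
def blue(I): return (I[...,0]>1.35*I[...,1])&(I[...,0]>I[...,2]*1.8)&(I[...,0]>40)
ms=blue(S);md=blue(D);ms[:,:310]=0;ms[:,400:]=0;ms[:140]=0;md[:130]=0;md[:,320:]=0;md[230:]=0
print(ms.sum(),md.sum())
bx=box(-75,75,-68,68,0,45);dr=box(35-13,35+13,-51,51,45,156)
def cost(p):
    c=0
    for m,e in((ms,es),(md,ed)):
        h=hull(bx,p,e)&~hull(dr,p,e)
        if e is es: pass
        c+=1-(h&m).sum()/(h|m).sum()
    return c
p0=np.r_[ray((272,193),ed,45)[:2],0.]
best=min((minimize(cost,p0+[0,0,a],method="Nelder-Mead",options=dict(initial_simplex=p0+np.array([[0,0,a],[15,0,a],[0,15,a],[0,0,a+.1]]),maxiter=300)) for a in(-.3,-.15,0,.15,.3)),key=lambda r:r.fun)
print("stand",best.x,best.fun)
# dock
sc=lambda u,v:(160+u*340/800,130+v*180/424); sd=lambda u,v:(215+u/2.3,100+v/2.3)
L=[((-82,67,16),sd(193,440),ed),((-82,-67,0),sd(228,567),ed),((-30,67,62),sd(243,403),ed),((65,-67,62),sd(378,497),ed),((65,-67,0),sd(376,528),ed),
((3.95+13.05,0,0),None,None)]
L=L[:-1]
o=(D[...,2]>1.5*D[...,1])&(D[...,1]>1.5*D[...,0])&(D[...,2]>120);o[:260]=0;ys,xs=np.nonzero(o);print("orange",xs.mean(),ys.mean(),len(xs))
L+=[((-62,0,46),(xs.mean(),ys.mean()),ed)]
L+=[((65,-67,0),sc(76,273),es),((65,-67,62),sc(63,235),es)]
a=30.05
L+=[((a,-50.8,175),sd(361,430),ed),((a-26.1,-50.8,175),sd(335,440),ed),((a-26.1,50.8,175),sd(299,345),ed),((a,-50.8,175),sc(58,130),es),((a,50.8,175),sc(167,123),es),((a-26.1,50.8,175),sc(164,110),es),((a-26.1,-50.8,175),sc(58,118),es)]
f=lambda p:np.concatenate([proj(place([q],p),e)[0]-uv for q,uv,e in L])
r=least_squares(f,np.r_[ray((xs.mean(),ys.mean()),ed,46)[:2]+[62,0],0.],loss="soft_l1");print("dock",r.x);print(f(r.x).reshape(-1,2).round(1).tolist())
E
```

```text
1281 2035
stand [ 5.10079297e+02  2.17518908e+02 -6.92062288e-02] 0.25581267893757986
orange 313.2775119617225 308.76555023923447 209
dock [ 5.41786857e+02 -1.71169894e+02 -1.12233224e-01]
[[-0.0, -1.5], [1.8, 1.9], [-0.0, -1.5], [4.3, 0.2], [1.9, -1.1], [2.4, -1.0], [-1.6, 3.0], [-1.1, 1.1], [-1.9, 0.7], [-3.7, 0.1], [-5.8, -2.5], [-0.5, -2.0], [-0.7, -3.6], [0.4, -4.8], [0.3, -3.9]]
```

```bash
python3 - <<'E'
from h import *
es,ed=extr("scene"),extr("side")
sc=lambda u,v:(160+u*340/800,130+v*180/424); sd=lambda u,v:(215+u/2.3,100+v/2.3)
L=[((-82,67,16),sd(193,440),ed),((-82,-67,0),sd(228,567),ed),((-30,67,62),sd(243,403),ed),((65,-67,62),sd(378,497),ed),((65,-67,0),sd(376,528),ed)]
L+=[((-62,0,46),(313.3,308.8),ed)]
L+=[((65,-67,0),sc(76,273),es),((65,-67,62),sc(63,235),es)]
a=43.05
L+=[((a,-50.8,175),sd(361,430),ed),((a-26.1,-50.8,175),sd(335,440),ed),((a-26.1,50.8,175),sd(299,345),ed),((a,-50.8,175),sc(58,130),es),((a,50.8,175),sc(167,123),es),((a-26.1,50.8,175),sc(164,110),es),((a-26.1,-50.8,175),sc(58,118),es)]
f=lambda p:np.concatenate([proj(place([q],p),e)[0]-uv for q,uv,e in L])
r=least_squares(f,np.r_[540,-170,0.],loss="soft_l1");print("dock",r.x);print(f(r.x).reshape(-1,2).round(1).tolist())
print("tab",place([[-62,0,46]],r.x)," drive",place([[30,0,101.5]],r.x))
E
```

```text
dock [ 5.37948852e+02 -1.70512770e+02 -1.26419145e-01]
[[-1.4, -1.6], [-0.6, 1.9], [-1.4, -1.4], [2.3, 1.1], [-0.1, -0.1], [0.5, -1.0], [-1.8, 1.6], [-1.2, -0.3], [2.3, -0.3], [0.5, -1.1], [-1.2, -3.7], [-0.9, 0.3], [-0.8, -0.9], [0.5, -2.3], [0.0, -1.7]]
tab [[ 476.44362848 -162.69564352   46.        ]]  drive [[ 567.70944425 -174.29525008  101.5       ]]
```

{"api": "drive_tool", "payload": {"steps": [[[-2,-1.8,0],-0.18],[[-4,-3.6,0],-0.36],[[-6,-5.5,0],-0.54],[[-8.1,-7.4,0],-0.72],[[-10.2,-9.2,0],-0.9],[[-12.2,-11.1,0],-1.08],[[-14.3,-13,0],-1.26],[[-16.3,-14.8,0],-1.44]], "gripper": 0}}

```text
clock: 2.35
position: [476.4, -163.6, 222.8]
orientation: [0.062, 0.998, -0.0, 0.0]
force: [-0.5, -0.4, 0.6]
finger_gap: 0.129
```

{"api": "drive_tool", "payload": {"steps": [[[0,0,0],0],[[0,0,0],0],[[0,0,0],0],[[0,0,0],0]]}}

```text
clock: 2.85
position: [477.4, -162.5, 222.6]
orientation: [0.065, 0.998, 0.0, -0.0]
force: [0.1, 0.6, -0.3]
finger_gap: 0.002
```

```bash
python3 - <<'E'
from h import *
st=observe();print(st["clock"],st["position"],st["joints"],st["finger_gap"]);print(R.from_quat(st["orientation"]).as_matrix().round(3))
e=extr("wrist",st);im=grab_frame("wrist")[:,:,::-1].copy();cv2.imwrite("pics/w1.png",im)
p=[537.9,-170.5,-.126]
for bx in(box(-82,-30,-67,67,0,16),box(-30,65,-67,67,0,62),box(17,43.1,-50.8,50.8,62,175),box(-76,-48,-20,20,38,46)):
    h=hull(bx,p,e).astype(np.uint8);cs,_=cv2.findContours(h,0,1);cv2.drawContours(im,cs,-1,(0,255,0),1)
cv2.imwrite("pics/w1o.png",im)
E
```

```text
2.85 [ 477.3936404  -162.48072439  222.6092197 ] [-3.51682398e-01  2.46077465e-01  1.89299734e+00  5.92520302e-05
  1.00253409e+00 -1.79172872e+00] 0.0020516549198280796
[[-0.991  0.13   0.   ]
 [ 0.13   0.991  0.   ]
 [ 0.     0.    -1.   ]]
```

View pics/w1o.png

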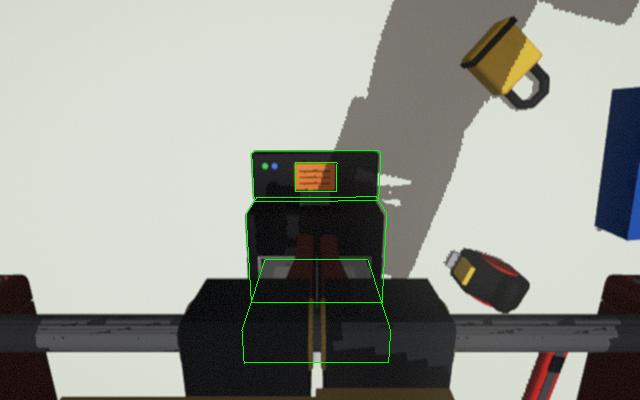

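View 4: the fitted dock outline matches the picture, and the orange tab at about (315,177) lies inside the predicted box. Descending to just above the tab.

{"api": "drive_tool", "payload": {"steps": [[[0,0,3],0],[[0,0,6],0],[[0,0,9],0],[[0,0,12],0],[[0,0,14],0],[[0,0,15.5],0],[[0,0,16],0],[[0,0,16],0]]}}

```text
clock: 3.9
position: [477.2, -163.0, 62.8]
orientation: [0.065, 0.998, -0.0, 0.0]
force: [-0.7, -0.1, -0.1]
finger_gap: 0.006
```

{"api": "drive_tool", "payload": {"steps": [[[0,0,0.2],0],[[0,0,0.4],0],[[0,0,0.6],0],[[0,0,0.8],0],[[0,0,0.8],0]]}}

```text
clock: 4.53
position: [476.9, -163.0, 54.5]
orientation: [0.065, 0.998, 0.0, -0.0]
force: [0.4, -0.7, -0.1]
finger_gap: 0.004
```

{"api": "drive_tool", "payload": {"steps": [[[0,0,0.1],0],[[0,0,0.2],0],[[0,0,0.3],0],[[0,0,0.4],0],[[0,0,0.4],0]]}}

```text
clock: 5.15
position: [476.9, -162.9, 50.6]
orientation: [0.065, 0.998, 0.0, -0.0]
force: [-0.8, 0.2, -0.4]
finger_gap: 0.002
```

{"api": "drive_tool", "payload": {"steps": [[[0,0,0.1],0],[[0,0,0.2],0],[[0,0,0.3],0],[[0,0,0.3],0]]}}

```text
clock: 5.65
position: [476.9, -162.9, 47.6]
orientation: [0.065, 0.998, 0.0, -0.0]
force: [0.2, -0.6, -0.1]
finger_gap: 0.005
```

{"api": "drive_tool", "payload": {"steps": [[[0,0,0.1],0],[[0,0,0.2],0],[[0,0,0.3],0],[[0,0,0.3],0]]}}

```text
clock: 6.15
position: [476.9, -162.9, 44.6]
orientation: [0.065, 0.998, 0.0, -0.0]
force: [0.7, 0.1, -0.8]
finger_gap: 0.008
```

{"api": "drive_tool", "payload": {"steps": [[[0,0,0.1],0],[[0,0,0.2],0],[[0,0,0.2],0]]}}

```text
clock: 6.52
position: [476.7, -162.9, 42.9]
orientation: [0.065, 0.998, 0.0, -0.0]
force: [-1.9, 0.2, 5.1]
finger_gap: 0.009
```

{"api": "drive_tool", "payload": {"steps": [[[0,0,0.1],0],[[0,0,0.2],0],[[0,0,0.2],0]]}}

```text
clock: 6.9
position: [476.3, -162.9, 41.0]
orientation: [0.065, 0.998, 0.0, -0.001]
force: [-3.9, -0.7, 8.3]
finger_gap: 0.006
```

{"api": "drive_tool", "payload": {"steps": [[[0,0,0.1],0],[[0,0,0.2],0],[[0,0,0.2],0]]}}

```text
clock: 7.28
position: [476.1, -162.8, 39.0]
orientation: [0.065, 0.998, 0.0, -0.001]
force: [-4.7, -0.3, 9.8]
finger_gap: 0.008
```

{"api": "drive_tool", "payload": {"steps": [[[0,0,0.1],0],[[0,0,0.2],0],[[0,0,0.3],0],[[0,0,0.3],0]]}}

```text
clock: 7.78
position: [475.6, -162.7, 35.6]
orientation: [0.065, 0.998, 0.0, -0.001]
force: [-5.1, -0.6, 4.8]
finger_gap: 0.009
```

{"api": "drive_tool", "payload": {"steps": [[[0,0,0.05],0],[[0,0,0.1],0],[[0,0,0.15],0],[[0,0,0.15],0]]}}

```text
clock: 8.28
position: [475.5, -162.7, 34.6]
orientation: [0.065, 0.998, 0.0, -0.001]
force: [-7.7, 0.5, 14.1]
finger_gap: 0.002
```

```bash
cat > pop.py <<'E'
from h import *
print(observe()["force"],observe()["position"])
p=[537.9,-170.5,-.126]
for c in("side","scene"):
    e=extr(c);a=cv2.imread(f"pics/{c}0.png");b=grab_frame(c)[:,:,::-1].copy();cv2.imwrite(f"pics/{c}1.png",b)
    g=lambda i:cv2.GaussianBlur(cv2.cvtColor(i,cv2.COLOR_BGR2GRAY),(0,0),.7)
    uv=proj(place(box(17,43.1,-50.8,50.8,120 if c=="side" else 85,175),p),e);x0,y0=uv.min(0).astype(int)-1;x1,y1=uv.max(0).astype(int)+2
    r=cv2.matchTemplate(g(b)[y0-10:y1+10,x0-6:x1+6],g(a)[y0:y1,x0:x1],cv2.TM_CCOEFF_NORMED);_,v,_,m=cv2.minMaxLoc(r)
    q=lambda h:proj(place([[30,0,150+h]],p),e)[0]
    print(c,"shift",m[0]-6,m[1]-10,"score",v,"expected for 7mm",q(7)-q(0), r[7:12,6].round(2))
E
python3 pop.py
```

```text
[-7.74591685  0.54114111 14.12289006] [ 475.50751419 -162.69903475   34.63237818]
side shift 0 0 score 0.9502599239349365 expected for 7mm [ 0.242772   -1.80784019] [0.9  0.93 0.94 0.95 0.95]
scene shift 1 0 score 0.8113651871681213 expected for 7mm [-0.49140093 -2.37925782] [0.59 0.7  0.77 0.81 0.8 ]
```

{"api": "drive_tool", "payload": {"steps": [[[0.05,0,0],0],[[0.1,0,0],0],[[0.15,0,0],0],[[0.15,0,0],0]]}}

```text
clock: 8.88
position: [475.4, -162.8, 34.8]
orientation: [0.065, 0.998, -0.0, 0.0]
force: [-3.9, 0.5, 10.7]
finger_gap: 0.003
```

{"api": "drive_tool", "payload": {"steps": [[[0.05,0,0.03],0],[[0.1,0,0.05],0],[[0.1,0,0.05],0]]}}

```text
clock: 9.25
position: [475.3, -162.9, 34.7]
orientation: [0.065, 0.998, -0.0, 0.001]
force: [-2.3, 1.3, 12.3]
finger_gap: 0.006
```

{"api": "drive_tool", "payload": {"steps": [[[0.02,0,0.03],0],[[0.02,0,0.05],0],[[0.02,0,0.05],0]]}}

```text
clock: 9.62
position: [475.3, -162.9, 34.4]
orientation: [0.065, 0.998, -0.0, 0.001]
force: [-2.7, 1.6, 15.7]
finger_gap: 0.006
```

```bash
python3 pop.py; python3 - <<'E'
import cv2,numpy as np
f=lambda n:cv2.resize(cv2.imread(n)[235:330,325:385],None,fx=6,fy=6,interpolation=cv2.INTER_CUBIC)
cv2.imwrite("pics/cmp.png",np.hstack([f("pics/side0.png"),f("pics/side1.png")]))
E
```

```text
[-2.68714043  1.644463   15.69125329] [ 475.28090724 -162.85006969   34.41267186]
side shift -1 0 score 0.9446588754653931 expected for 7mm [ 0.242772   -1.80784019] [0.89 0.91 0.93 0.94 0.93]
scene shift 1 0 score 0.8077813386917114 expected for 7mm [-0.49140093 -2.37925782] [0.61 0.71 0.78 0.8  0.79]
```

View pics/cmp.png

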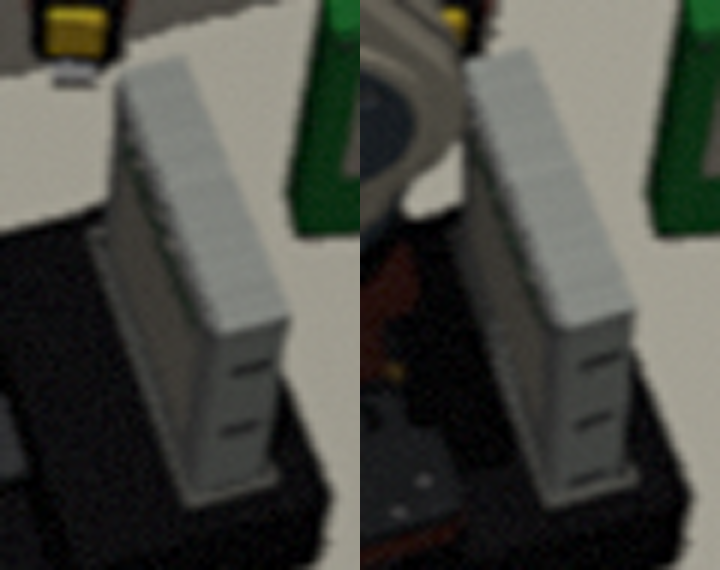

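View 5 (before and after): the drive has risen about 2 px, a third mark now shows at its base, and it leans slightly to the front. I'll release the lever and go up.

{"api": "drive_tool", "payload": {"steps": [[[0,0,-0.4],0],[[0,0,-1],0],[[0,0,-2.5],0],[[0,0,-5.5],0],[[0,0,-9],0],[[0,0,-13],0],[[0,0,-17],0],[[0,0,-20.5],0]]}}

```text
clock: 10.72
position: [474.0, -162.5, 240.4]
orientation: [0.065, 0.998, -0.0, 0.0]
force: [0.4, 0.4, 0.0]
finger_gap: 0.004
```

```bash
python3 pop.py; python3 - <<'E'
import cv2,numpy as np
f=lambda n:cv2.resize(cv2.imread(n)[235:330,325:385],None,fx=6,fy=6,interpolation=cv2.INTER_CUBIC)
cv2.imwrite("pics/cmp2.png",np.hstack([f("pics/side0.png"),f("pics/side1.png")]))
E
```

```text
[0.35622272 0.3503543  0.04104863] [ 474.00478429 -162.54929431  240.39101508]
side shift 0 -1 score 0.8791908621788025 expected for 7mm [ 0.242772   -1.80784019] [0.87 0.88 0.88 0.87 0.86]
scene shift 0 -2 score 0.957293689250946 expected for 7mm [-0.49140093 -2.37925782] [0.95 0.96 0.93 0.9  0.86]
```

View pics/cmp2.png

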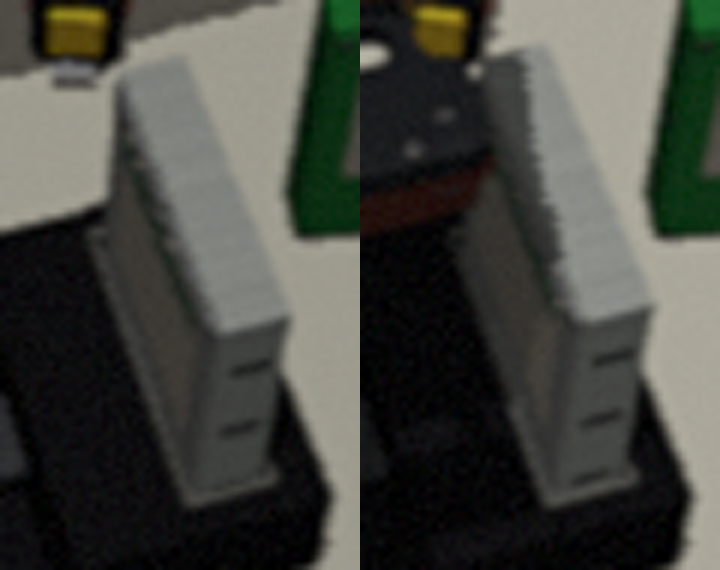

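```bash
python3 - <<'E'
from h import *
p=[537.9,-170.5,-.126]
for c,zl in(("scene",100),("side",90)):
    e=extr(c);uv=proj(place(box(17,43.1,-50.8,50.8,zl,175),p),e)
    if c=="side": uv=proj(place(box(30,43.1,-50.8,-20,100,175),p),e)
    x0,y0=uv.min(0).astype(int)-3;x1,y1=uv.max(0).astype(int)+3
    a=cv2.imread(f"pics/{c}0.png",0);b=cv2.imread(f"pics/{c}1.png",0)
    W=np.eye(2,3,dtype=np.float32);W[1,2]=-2
    cc,W=cv2.findTransformECC(a[y0:y1,x0:x1],b[y0-8:y1+8,x0-8:x1+8],np.float32([[1,0,8],[0,1,6]]),cv2.MOTION_TRANSLATION,(3,200,1e-5),None,3)
    q=lambda h:proj(place([[30,0,140+h]],p),e)[0]
    d=W[:,2]-8;k=q(7)-q(0);print(c,cc,d,"mm",7*d[1]/k[1])
E
```

```text
scene 0.9636735017147038 [-0.39859438 -2.5464578 ] mm 7.595160890892186
side 0.9636930774702509 [ 0.1010704  -0.72602606] mm 2.863137428373285
```

Popped: a clean scene-view ECC gives about 7.6 mm. Side agrees in direction, but a shadow disturbs it. Moving above the drive and turning the jaws across its thickness.

{"api": "drive_tool", "payload": {"steps": [[[0,0,0],0.18],[[-1,0,0],0.36],[[-2.5,0,0],0.54],[[-4,0,0],0.72],[[-5.5,0,0],0.9],[[-7,0,0],1.08],[[-8.5,0.05,0],1.26],[[-9.4,0.05,0],1.42]], "gripper": 8.7}}

```text
clock: 11.82
position: [567.4, -174.2, 237.2]
orientation: [0.702, 0.712, -0.0, -0.001]
force: [-0.3, 0.1, 0.1]
finger_gap: 0.875
```

{"api": "drive_tool", "payload": {"steps": [[[0,0,0],0.15],[[0,0,0],0.15],[[0,0,0],0.15]]}}

```text
clock: 12.2
position: [567.1, -174.3, 237.7]
orientation: [0.751, 0.661, -0.0, -0.0]
force: [-0.1, -0.7, 0.2]
finger_gap: 0.995
```

```bash
python3 - <<'E'
from h import *
st=observe();print(st["clock"],st["position"],st["joints"],st["finger_gap"]);print(R.from_quat(st["orientation"]).as_matrix().round(3))
e=extr("wrist",st);im=grab_frame("wrist")[:,:,::-1].copy();cv2.imwrite("pics/w2.png",im)
p=[537.9,-170.5,-.126]
for bx in(box(-82,-30,-67,67,0,16),box(-30,65,-67,67,0,62),box(17,43.1,-50.8,50.8,182,182.1)):
    h=hull(bx,p,e).astype(np.uint8);cs,_=cv2.findContours(h,0,1);cv2.drawContours(im,cs,-1,(0,255,0),1)
for bx in(box(-75,75,-68,68,45,45.1),box(-49.5,-20.5,-52.7,52.7,45,45.1),box(22,48,-50.8,50.8,156,156.1)):
    h=hull(bx,[510.1,217.5,-.069],e).astype(np.uint8);cs,_=cv2.findContours(h,0,1);cv2.drawContours(im,cs,-1,(0,0,255),1)
cv2.imwrite("pics/w2o.png",im)
E
```

```text
12.2 [ 567.06455092 -174.25558638  237.72371126] [-3.18190627e-01  3.60432831e-01  1.68856719e+00 -1.15442648e-05
  1.09362443e+00 -1.91038123e-01] 0.9951413967913113
[[ 0.127  0.992 -0.001]
 [ 0.992 -0.127  0.   ]
 [ 0.    -0.001 -1.   ]]
```

View pics/w2o.png

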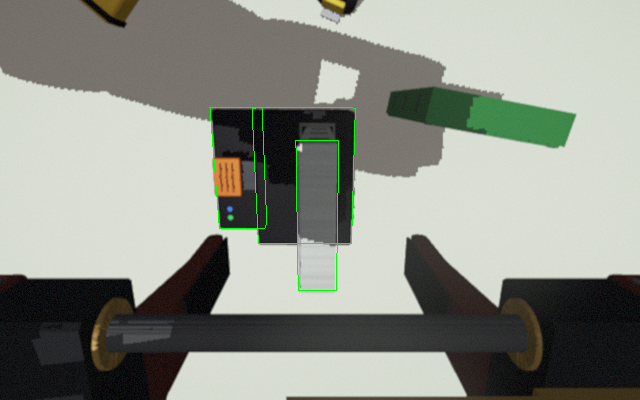

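View 6: the predicted drive top (297–338, 140–290) lies exactly on the drive and the jaws are centred on it. Descending with a smaller opening, then gripping.

{"api": "drive_tool", "payload": {"steps": [[[0,0,1],0],[[0,0,2.5],0],[[0,0,4],0],[[0,0,5.5],0],[[0,0,7],0],[[0,0,8.2],0],[[0,0,8.8],0],[[0,0,8.8],0]], "gripper": 6.2}}

```text
clock: 13.25
position: [567.4, -174.3, 149.8]
orientation: [0.752, 0.66, -0.0, -0.0]
force: [0.0, -0.3, -0.3]
finger_gap: 0.705
```

{"api": "drive_tool", "payload": {"steps": [[[0,0,0],0],[[0,0,0],0],[[0,0,0],0],[[0,0,0],0],[[0,0,0],0],[[0,0,0],0]], "gripper": 2, "force": 25}}

```text
clock: 14.0
position: [567.6, -174.4, 150.4]
orientation: [0.752, 0.66, 0.0, 0.0]
force: [-0.8, -0.2, 2.3]
finger_gap: 0.299
```

{"api": "drive_tool", "payload": {"steps": [[[0,0,-0.3],0],[[0,0,-0.8],0],[[0,0,-1.6],0],[[0,0,-2.6],0],[[0,0,-3.8],0],[[0,0,-5.2],0],[[0,0,-6.8],0],[[0,0,-8.4],0]]}}

```text
clock: 15.0
position: [567.6, -174.4, 235.6]
orientation: [0.752, 0.66, 0.0, 0.0]
force: [1.0, -0.2, -4.5]
finger_gap: 0.301
```

{"api": "drive_tool", "payload": {"steps": [[[0,0,-0.6],0],[[0,0,-0.8],0],[[0,0,-0.8],0],[[0,0,-0.8],0]]}}

```text
clock: 15.5
position: [567.2, -174.3, 241.5]
orientation: [0.752, 0.66, -0.0, -0.001]
force: [-0.6, -0.2, -3.8]
finger_gap: 0.299
```

```bash
python3 - <<'E'
from h import *
st=observe();print(st["clock"],st["position"],st["force"],st["finger_gap"])
im=grab_frame("side");cv2.imwrite("pics/side2.png",im[:,:,::-1])
im=grab_frame("scene");cv2.imwrite("pics/scene2.png",im[:,:,::-1])
t=st["position"];Rt=R.from_quat(st["orientation"]).as_matrix();yaw=np.arctan2(Rt[1,1],Rt[0,1])
slot=place([[-35,0,9]],[510.1,217.5,-.069])[0]
print("slot",slot,"yaw tool y",yaw,"turn about tool z",-(-.069-yaw))
print("shift tool mm",Rt.T@(np.r_[slot[:2],t[2]]-t))
a=cv2.imread("pics/side2.png")[60:360,190:470];b=cv2.imread("pics/scene2.png")[60:360,150:480]
cv2.imwrite("pics/v7.png",np.hstack([cv2.resize(a,None,fx=1.4,fy=1.4),cv2.resize(b,None,fx=1.4,fy=1.4)])[:,:800])
E
```

```text
15.5 [ 567.2312982  -174.26891943  241.53831832] [-0.59199895 -0.24062237 -3.80630453] 0.29854531951452745
slot [475.18328445 219.91308415   9.        ] yaw tool y -0.12997255352492315 turn about tool z -0.060972553524923145
shift tool mm [ 3.78927156e+02 -1.42360253e+02  2.39943484e-01]
```

View pics/v7.png

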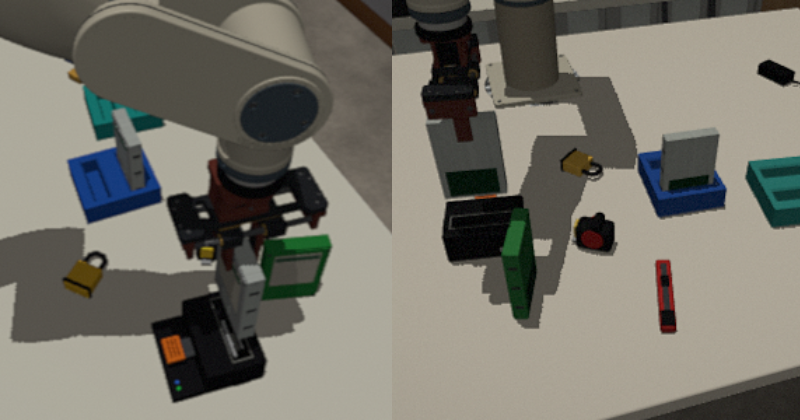

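View 7: the drive hangs upright above the dock and the other things have not moved. Carrying it toward the stand with x first, stopping short to look.

{"api": "drive_tool", "payload": {"steps": [[[0.5,-1,0],0],[[1.5,-3,0],0],[[3,-5.5,0],-0.01],[[5,-8,0],-0.02],[[7.5,-10.5,0],-0.03],[[10,-12.5,0],-0.04],[[13,-13.8,0],-0.05],[[16,-14.2,0],-0.06]]}}

```text
clock: 16.6
position: [445.9, 3.7, 242.3]
orientation: [0.731, 0.682, -0.0, -0.0]
force: [0.6, 0.6, -4.3]
finger_gap: 0.296
```

{"api": "drive_tool", "payload": {"steps": [[[3,0.2,0],0],[[6,0.35,0],0],[[9,0.5,0],0],[[11.5,0.7,0],0],[[13.2,0.8,0],0],[[14,0.85,0],0],[[14,0.85,0],0],[[14,0.85,0],0]]}}

```text
clock: 17.6
position: [465.5, 141.1, 242.1]
orientation: [0.732, 0.682, -0.0, -0.0]
force: [0.6, -0.6, -3.9]
finger_gap: 0.295
```

```bash
python3 - <<'E'
from h import *
st=observe();print(st["clock"],st["position"],st["force"],st["finger_gap"])
e=extr("wrist",st);im=grab_frame("wrist")[:,:,::-1].copy();cv2.imwrite("pics/w3.png",im)
I=im.astype(int);m=(I[...,0]>1.35*I[...,1])&(I[...,0]>I[...,2]*1.8)&(I[...,0]>40);print(m.sum())
for p,c in(([510.1,217.5,-.069],(0,0,255)),):
  for bx in(box(-75,75,-68,68,45,45.1),box(-49.5,-20.5,-52.7,52.7,45,45.1),box(-53.5,-16.5,-56.7,56.7,45,45.1),box(22,48,-50.8,50.8,156,156.1)):
    h=hull(bx,p,e).astype(np.uint8);cs,_=cv2.findContours(h,0,1);cv2.drawContours(im,cs,-1,c,1)
cv2.imwrite("pics/w3o.png",cv2.resize(im[:330],(800,412)))
E
```

```text
17.6 [465.54690295 141.12828427 242.08475411] [ 0.61058351 -0.57944124 -3.92243232] 0.2945431295113881
13155
```

View pics/w3o.png

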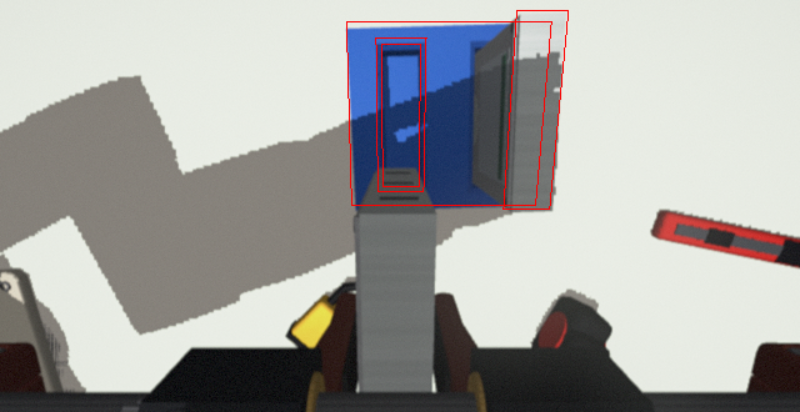

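View 8: the stand is found, but the mouth of the empty slot (about 385–420, 45–190) sits a few px off the fit. I'll refine with this picture and check the drive in the hand.

```bash
python3 - <<'E'
from h import *
st=observe();e=extr("wrist",st);im=cv2.imread("pics/w3.png");I=im.astype(int)
m=(I[...,0]>1.3*I[...,1])&(I[...,0]>I[...,2]*1.6)&(I[...,0]>25);m[:,:270]=0;m[:,450:]=0;m[175:]=0
m=cv2.morphologyEx(m.astype(np.uint8),cv2.MORPH_OPEN,np.ones((3,3)))>0
dr=box(35-13,35+13,-51,51,9,156);bx=box(-75,75,-68,68,0,45)
t=st["position"]
held=place(box(-13.05,13.05,-50.8,50.8,-114.9,32.1),[0,0,-.069])+[t[0],t[1],t[2]]
print("held bottom",(proj(held,e)*1.25).round().tolist())
ex=np.zeros(m.shape,bool);ex[175:]=1;ex[125:,285:350]=1
def cost(p):
    h=hull(bx,p,e)&~hull(dr,p,e)&~ex; k=m&~ex
    return 1-(h&k).sum()/(h|k).sum()
b=None
for a in(-.1,-.06,-.02,.02):
  p0=np.r_[510,217,a];r=minimize(cost,p0,method="Nelder-Mead",options=dict(initial_simplex=p0+np.array([[0,0,0],[8,0,0],[0,8,0],[0,0,.05]]),maxiter=400))
  if b is None or r.fun<b.fun:b=r
p=b.x;print("stand",p,b.fun)
Rt=R.from_quat(st["orientation"]).as_matrix();yaw=np.arctan2(Rt[1,1],Rt[0,1]);s=place([[-35,0,0]],p)[0]
print("slot",s,"yaw",yaw,"turn",-(p[2]-yaw),"shift tool",Rt.T@(s-t))
for bb in(box(-75,75,-68,68,45,45.1),box(-49.5,-20.5,-52.7,52.7,41,41.1),box(-53.5,-16.5,-56.7,56.7,45,45.1),box(22,48,-50.8,50.8,156,156.1)):
    h=hull(bb,p,e).astype(np.uint8);cs,_=cv2.findContours(h,0,1);cv2.drawContours(im,cs,-1,(0,0,255),1)
h=cv2.convexHull(proj(held,e).astype(np.int32));cv2.drawContours(im,[h],-1,(0,255,0),1)
cv2.imwrite("pics/w3p.png",cv2.resize(im[:200,250:480],None,fx=3,fy=3,interpolation=cv2.INTER_CUBIC))
E
```

```text
held bottom [[376.0, 317.0], [358.0, 488.0], [374.0, 164.0], [350.0, 208.0], [414.0, 317.0], [431.0, 488.0], [416.0, 164.0], [438.0, 207.0]]
stand [ 5.13982275e+02  2.14318349e+02 -3.72414938e-02] 0.04195861841562942
slot [479.00654329 215.62149958   0.        ] yaw -0.0707061506337657 turn -0.033464656879480456 shift tool [ 75.38698865   8.16776965 242.07564537]
```

View pics/w3p.png

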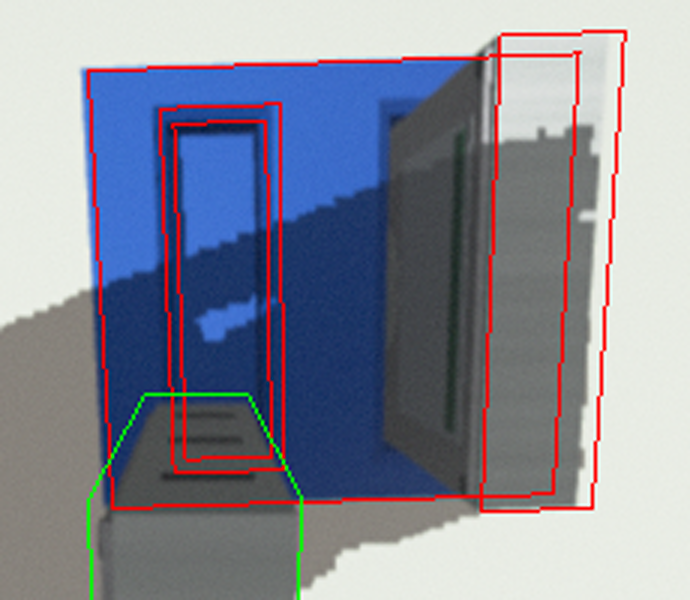

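Views 9–10: the outer edge fits, but the slot and the stored drive sit a few px left of the prediction. I'll check edge profiles numerically.

```bash
python3 - <<'E'
from h import *
st=observe();e=extr("wrist",st);im=cv2.imread("pics/w3.png").astype(int)
for r in(30,45,50,60,110,120): 
    print("row",r,"B 274-345:",im[r-1:r+2,274:346,0].mean(0).round().astype(int).tolist())
for r in(30,120,150): print("row",r,"G 400-455",im[r-1:r+2,400:456,1].mean(0).round().astype(int).tolist())
for c in(290,320,325,330): print("col",c,"B rows 15-60",im[15:60,c-1:c+2,0].mean(1).round().astype(int).tolist())
for r in(150,165,172,180,190): print("held row",r,"G 275-360",im[r-1:r+1,275:360,1].mean(0).round().astype(int).tolist())
E
```

```text
row 30 B 274-345: [227, 228, 225, 215, 207, 206, 205, 206, 206, 205, 206, 205, 205, 204, 205, 205, 205, 207, 206, 206, 207, 206, 205, 207, 204, 204, 206, 206, 206, 204, 206, 205, 206, 205, 206, 205, 206, 207, 205, 205, 206, 205, 204, 206, 206, 205, 204, 204, 206, 205, 204, 204, 205, 205, 205, 203, 204, 204, 205, 203, 204, 204, 204, 202, 204, 204, 201, 199, 201, 202, 202, 203]
row 45 B 274-345: [228, 229, 228, 225, 213, 206, 206, 206, 208, 207, 209, 207, 208, 205, 206, 206, 207, 207, 207, 208, 206, 207, 207, 207, 208, 209, 196, 136, 132, 139, 134, 106, 84, 82, 85, 102, 142, 158, 157, 158, 161, 161, 160, 161, 160, 159, 162, 160, 162, 167, 169, 168, 168, 168, 167, 167, 171, 169, 172, 169, 133, 102, 132, 155, 160, 160, 176, 198, 205, 204, 204, 202]
row 50 B 274-345: [229, 229, 229, 227, 216, 209, 207, 206, 206, 207, 207, 205, 207, 206, 206, 206, 207, 206, 206, 206, 207, 207, 207, 208, 207, 208, 198, 165, 143, 141, 134, 107, 91, 98, 103, 130, 191, 209, 208, 208, 209, 209, 207, 208, 207, 205, 208, 207, 207, 207, 206, 207, 206, 207, 207, 207, 205, 205, 208, 198, 148, 105, 132, 152, 161, 160
[... 4359 characters left out ...]
112, 110, 112, 113, 112, 114, 112, 112, 114, 113, 112, 114, 112, 112, 112, 113, 112, 112, 113, 114, 114, 116, 113, 112, 112, 114, 112, 114, 112, 113, 114, 113, 114, 114, 114, 113, 115, 112, 114, 118, 126, 130, 130, 130, 130, 131, 132, 132, 132, 133, 133]
held row 190 G 275-360 [130, 130, 128, 131, 134, 130, 130, 127, 113, 99, 97, 99, 100, 108, 112, 109, 111, 108, 112, 109, 112, 110, 110, 111, 112, 110, 112, 110, 111, 109, 110, 110, 112, 110, 111, 112, 113, 110, 112, 110, 110, 110, 112, 110, 112, 111, 112, 110, 108, 112, 111, 112, 111, 109, 111, 112, 110, 110, 113, 110, 112, 110, 113, 111, 112, 112, 114, 110, 114, 110, 112, 110, 112, 116, 129, 131, 132, 131, 132, 132, 130, 129, 130, 142, 169]
```

Profiles show the slot 2.8 mm further toward -x than the mask fit, with yaw and y good; the drive is centred in the hand. Moving over the slot.

{"api": "drive_tool", "payload": {"steps": [[[1,0.1,0],-0.01],[[2.5,0.2,0],-0.02],[[4,0.3,0],-0.033],[[5.5,0.4,0],-0.033],[[6.8,0.5,0],-0.033],[[7.66,0.53,0],-0.033],[[7.66,0.53,0],-0.033],[[7.66,0.53,0],-0.033]]}}

```text
clock: 18.65
position: [476.3, 217.5, 242.1]
orientation: [0.72, 0.694, -0.0, 0.0]
force: [0.4, -1.1, -4.9]
finger_gap: 0.296
```

{"api": "drive_tool", "payload": {"steps": [[[0,0,1],0],[[0,0,2.5],0],[[0,0,4],0],[[0,0,5.3],0],[[0,0,6.4],0],[[0,0,6.8],0],[[0,0,6.8],0],[[0,0,6.8],0]]}}

```text
clock: 19.65
position: [476.8, 218.0, 174.6]
orientation: [0.72, 0.694, 0.0, 0.0]
force: [0.3, 0.2, -3.8]
finger_gap: 0.297
```

```bash
python3 - <<'E'
from h import *
st=observe();print(st["clock"],st["position"],st["force"],st["finger_gap"]);Rt=R.from_quat(st["orientation"]).as_matrix();print(np.arctan2(Rt[1,1],Rt[0,1]))
im=grab_frame("wrist")[:,:,::-1];cv2.imwrite("pics/w4.png",im)
s=grab_frame("side")[:,:,::-1];cv2.imwrite("pics/side4.png",s);c=grab_frame("scene")[:,:,::-1];cv2.imwrite("pics/scene4.png",c)
f=lambda i,k:cv2.resize(i,None,fx=k,fy=k,interpolation=cv2.INTER_CUBIC)
a=f(im[0:250,200:450],1.6);b=f(s[100:230,225:325],400/130);d=f(c[90:240,300:420],400/150)
o=np.hstack([a,b,d]);print(o.shape);cv2.imwrite("pics/v11.png",o if o.shape[1]<=800 else f(o,800/o.shape[1]))
E
```

```text
19.65 [476.78754412 217.96685533 174.63595752] [ 0.26161455  0.21334398 -3.76620796] 0.29651297674441884
-0.03698430318573296
(400, 1028, 3)
```

View pics/v11.png

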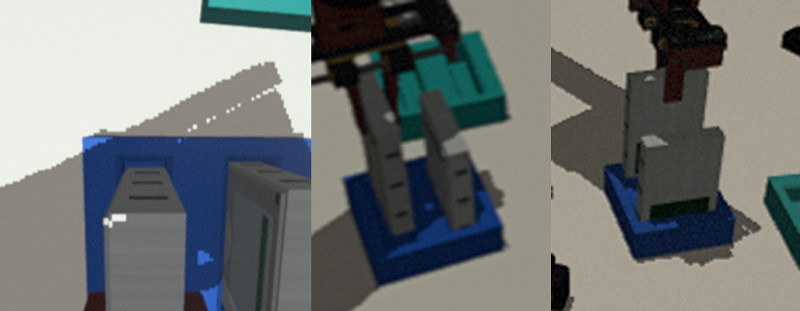

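View 11: the drive's lower end sits centred over the slot mouth. Inserting slowly.

{"api": "drive_tool", "payload": {"steps": [[[-0.05,-0.05,0.4],0],[[-0.05,-0.05,0.8],0],[[-0.05,-0.05,1.1],0],[[-0.05,-0.05,1.3],0],[[-0.05,-0.05,1.5],0],[[-0.05,-0.05,1.7],0],[[-0.05,-0.05,1.7],0]]}}

```text
clock: 20.68
position: [475.8, 217.3, 157.0]
orientation: [0.72, 0.694, -0.0, -0.0]
force: [0.1, -0.3, -4.4]
finger_gap: 0.296
```

{"api": "drive_tool", "payload": {"steps": [[[0,0,0.15],0],[[0,0,0.3],0],[[0,0,0.45],0],[[0,0,0.6],0],[[0,0,0.6],0]]}}

```text
clock: 21.3
position: [475.8, 217.2, 151.0]
orientation: [0.72, 0.694, -0.0, -0.0]
force: [-0.7, 0.1, -4.1]
finger_gap: 0.292
```

Inside with no contact force. Continuing down.

{"api": "drive_tool", "payload": {"steps": [[[0,0,0.3],0],[[0,0,0.6],0],[[0,0,0.9],0],[[0,0,1.2],0],[[0,0,1.5],0],[[0,0,1.7],0],[[0,0,1.7],0]]}}

```text
clock: 22.18
position: [475.8, 217.3, 134.0]
orientation: [0.72, 0.694, -0.0, -0.0]
force: [-0.7, -1.0, -4.8]
finger_gap: 0.296
```

{"api": "drive_tool", "payload": {"steps": [[[0,0,0.15],0],[[0,0,0.3],0],[[0,0,0.45],0],[[0,0,0.45],0]]}}

```text
clock: 22.68
position: [475.8, 217.3, 129.5]
orientation: [0.72, 0.694, -0.0, -0.0]
force: [-0.6, 0.3, -4.2]
finger_gap: 0.295
```

{"api": "drive_tool", "payload": {"steps": [[[0,0,0.08],0],[[0,0,0.16],0],[[0,0,0.2],0],[[0,0,0.2],0]]}}

```text
clock: 23.18
position: [475.9, 217.3, 127.6]
orientation: [0.72, 0.694, -0.0, -0.0]
force: [-0.2, 0.8, -4.3]
finger_gap: 0.29
```

{"api": "drive_tool", "payload": {"steps": [[[0,0,0.08],0],[[0,0,0.16],0],[[0,0,0.2],0],[[0,0,0.2],0]]}}

```text
clock: 23.68
position: [475.9, 217.3, 125.6]
orientation: [0.72, 0.694, -0.0, -0.0]
force: [-0.1, -0.1, -5.4]
finger_gap: 0.298
```

{"api": "drive_tool", "payload": {"steps": [[[0,0,0.05],0],[[0,0,0.1],0],[[0,0,0.1],0]]}}

```text
clock: 24.05
position: [475.9, 217.3, 124.6]
orientation: [0.72, 0.694, -0.0, -0.0]
force: [0.2, 0.6, -4.8]
finger_gap: 0.295
```

{"api": "drive_tool", "payload": {"steps": [[[0,0,0.05],0],[[0,0,0.1],0],[[0,0,0.1],0]]}}

```text
clock: 24.42
position: [476.0, 217.3, 124.4]
orientation: [0.72, 0.694, 0.0, 0.0]
force: [-2.3, -1.6, 5.4]
finger_gap: 0.297
```

Floor contact at TCP z≈124.4, with 124 expected. Releasing with a small opening, clear of the stored drive.

{"api": "drive_tool", "payload": {"steps": [[[0,0,0],0],[[0,0,0],0],[[0,0,0],0],[[0,0,0],0]], "gripper": 4.4}}

```text
clock: 24.92
position: [476.0, 217.3, 123.7]
orientation: [0.72, 0.694, 0.0, 0.0]
force: [-0.4, 0.6, -0.7]
finger_gap: 0.501
```

{"api": "drive_tool", "payload": {"steps": [[[0,0,-0.3],0],[[0,0,-1],0],[[0,0,-2.5],0],[[0,0,-4],0],[[0,0,-6],0],[[0,0,-8],0],[[0,0,-10],0],[[0,0,-12],0]]}}

```text
clock: 25.92
position: [476.0, 217.3, 245.5]
orientation: [0.72, 0.694, 0.001, 0.0]
force: [0.3, 0.5, -0.1]
finger_gap: 0.506
```

{"api": "drive_tool", "payload": {"steps": [[[-1,0,0],0],[[-4,0,0],0],[[-8,0,0],0],[[-12,0,0],0],[[-15,0,0],0],[[-16,0,0],0],[[-16,0,0],0],[[-16,0,0],0]]}}

```text
clock: 26.92
position: [470.0, 58.0, 243.6]
orientation: [0.72, 0.694, 0.0, -0.0]
force: [-0.3, -0.2, 1.1]
finger_gap: 0.5
```

```bash
python3 - <<'E'
from h import *
st=observe();print(st["clock"],st["position"],st["force"],st["finger_gap"])
im=grab_frame("wrist")[:,:,::-1];cv2.imwrite("pics/w5.png",im)
s=grab_frame("side")[:,:,::-1];cv2.imwrite("pics/side5.png",s);c=grab_frame("scene")[:,:,::-1];cv2.imwrite("pics/scene5.png",c)
f=lambda i,k:cv2.resize(i,None,fx=k,fy=k,interpolation=cv2.INTER_CUBIC)
a=f(im[0:220,220:470],1.2);b=f(s[100:230,225:325],264/130);d=f(c[120:240,180:420],264/120)
o=np.hstack([a,b,d]);o=o if o.shape[1]<=800 else f(o,800/o.shape[1]);print(o.shape);cv2.imwrite("pics/v12.png",o)
for cam,q in(("side","drive_center"),("scene","drive_center")):
    print(cam,[(np.round(x["box"]).tolist(),round(x["conf"],2)) for x in spotter.find_in(q,cam)])
    e=extr(cam)
    for x in(-35,35): u=proj(place(box(x-13,x+13,-50.8,50.8,45,156),[511.2,214.9,-.037]),e);print("pred",x,u.min(0).round(),u.max(0).round())
for cam in("scene","side"):
    for q in["stored_drive_center","padlock_center","tape_center","knife_center"]: print(cam,q,[np.round(x["box"]).tolist() for x in spotter.find_in(q,cam)][:2])
E
```

```text
26.925 [469.98744127  58.02379441 243.56393924] [-0.33808269 -0.21732414  1.10083117] 0.5003575109363264
(205, 800, 3)
side [([372.0, 226.0, 430.0, 277.0], 0.9), ([246.0, 159.0, 267.0, 202.0], 0.6)]
pred -35 [243. 144.] [269. 202.]
pred 35 [269. 137.] [294. 195.]
scene [([334.0, 139.0, 373.0, 181.0], 0.78), ([229.0, 212.0, 252.0, 290.0], 0.71)]
pred -35 [334. 136.] [374. 179.]
pred 35 [341. 150.] [384. 195.]
scene stored_drive_center [[342.0, 150.0, 385.0, 198.0]]
scene padlock_center [[269.0, 166.0, 297.0, 187.0]]
scene tape_center [[282.0, 213.0, 310.0, 238.0], [334.0, 137.0, 373.0, 178.0]]
scene knife_center [[338.0, 247.0, 352.0, 299.0]]
side stored_drive_center [[274.0, 143.0, 294.0, 195.0]]
side padlock_center [[239.0, 241.0, 271.0, 270.0], [298.0, 267.0, 379.0, 348.0]]
side tape_center [[329.0, 216.0, 346.0, 251.0]]
side knife_center [[349.0, 186.0, 402.0, 206.0]]
```

View pics/v12.png

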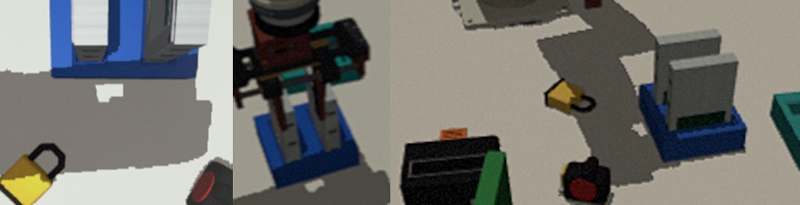

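View 12: the drive stands upright in the empty slot, and its scene box [334,139,373,181] matches the predicted home box [334,136,374,179]. The other things are where they were and the robot is clear. Handing in.

```bash
python3 -c "
from workcell import workorder
print(workorder.finish_job())"
```

```text
the job is handed in; nothing more can be done
None
```

The drive is unplugged and standing upright in the empty slot of the blue stand. I let go of it and handed the job in at about 27 s; the hand-in gives no verdict.

**What I did**
- I pressed the lever with closed fingers down to its stop. The highest force I read was about 16 N. I let go of the lever before touching the drive.
- I gripped the popped-up drive across its thickness with 25 N and lifted it out. I lowered it into the slot until it touched the floor at TCP z 124.4 mm (124 expected), pressing with about 10 N, then released it and backed off.

**Last checks**
- **Placement:** the drive's box in the scene view matches the predicted home position to about 3 px.
- **Clear of everything:** the measured force is about zero and the arm is away from all objects.
- **Other things:** the other drive, padlock, tape measure and knife show the same boxes as at the start, within a few pixels.

**Checks that disagreed**
- **Pop height:** the scene view gave 7.6 mm. The side view gave 2.9 mm when matched automatically, because of a shadow, though its marks showed about 6.6 mm by eye.
- **Stand position:** my two mask fits of the stand were several millimetres apart. I corrected the position from edge profiles before inserting, and the drive then went in with no contact force until the floor.
- **Final side view:** the side-view box of the placed drive was cut short by the gripper in front of it.

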